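# Close up the machinist's tool chest

### The job

Close up the grey tool chest on the workbench using the fingertips only: first push both open drawers fully home, and then push the raised lid down until it lies flat on the chest, easing it rather than slamming it. Do not pull the drawers farther out, and do not pick up, carry or knock aside any of the things standing around the chest or lying in its tray.

Things in the scene. Friction and masses are not known exactly. Their poses are not given: they have to be found in the camera images.
- chest: Grey steel chest, fixed, 150 mm deep (x), 300 wide (y), 147 tall to the tray's rim, 155 with the lid shut. Origin: centre of its underside, on the bench; x points from the drawer fronts to the back, y to the robot's left, z up. From below: a bottom drawer, always shut (top at 45 mm, at most 91 mm ahead of the origin), two drawers side by side, the tray (floor at 115 mm, 5 mm walls), the lid.
- left_drawer (a joint): How far the left drawer (towards the chest's +y) stands out, in m: 0 fully home, growing as it slides out along the chest's -x, stop at 0.095. Starts 0.030 to 0.075 out. Drawer mass about 0.5 kg; slides with about 2 N of friction plus 6 N per m/s and stays where it is left.
- right_drawer (a joint): The same for the right drawer (towards the chest's -y).
- left_pull (a point): Middle of the front face of the left drawer's lip pull; axes as the chest's. The pull: a solid steel bar 64 mm wide, 10 high (80 to 90 above the bench), 22 proud of the flat front, which is 138 wide, 8 thick, 47 to 107 mm above the bench. With the drawer home this point is 105 mm ahead (-x), 73.5 left (+y) and 85 above the chest's origin.
- right_pull (a point): The same point of the right drawer; 73.5 mm to the right (-y) of the chest's origin.
- lid (a joint): Angle of the lid in rad: 0 lies flat on the chest, growing as it opens up and back, stop at 1.6; starts 0.95 to 1.35, so it leans forward over the tray. The hinge is stiff (friction 0.4 N m): the lid stays where it is left and must be pushed all the way down.
- lid_hinge (a point): Middle of the lid's hinge line at the back of the chest's rim: 75 mm behind (+x) and 147 mm above the chest's origin; the hinge runs along the chest's y.
- lid_edge (a point): Middle of the lid's free front edge, on its outer face (the top when shut). The lid: a flat plate 304 mm wide, 8 thick, about 0.3 kg, reaching 155 mm from the hinge; the inner face passes through the hinge line, the outer lies 8 mm off. The frame turns with the lid: z normal to the outer face, x from the free edge to the hinge, y along the hinge.
- oil_bottle: White bottle with black cap, 48 mm diameter, 125 mm tall, standing to the left of the chest. Origin under its centre. Leave alone.
- screwdriver: Screwdriver 180 mm long lying to the right of the chest. Leave alone.
- chuck: Small steel drill chuck, 44 mm diameter, 44 mm tall, standing on the bench in front of the drawers. Origin under its centre. Leave alone.
- collet: Steel ring collet, 26 mm diameter, 22 mm tall, standing in the left half of the chest's tray. Origin under its centre. Clears the shut lid. Leave alone.
- parallel: Steel bar 100 x 12 x 22 mm lying in the right half of the chest's tray. Origin under its centre. Clears the shut lid. Leave alone.
- hammer: Hammer 260 mm long with wooden handle, lying on the bench to the robot's right. Leave alone.
- tin: Empty metal cup, 72 mm diameter, 70 mm tall, to the robot's left. Origin under its centre. Leave alone.

How it is judged:
On the way, in this order (a step that is already met when the one before it is completed fails the run):
1. both drawers are pushed home (value of joint each of left_drawer, right_drawer below 0.005 m), for 0.2 s.
2. the lid is pushed down flat (all of step 1 and value of joint lid below 0.04 rad), for 0.2 s.
At the end, for the whole second after the job is handed in: Both drawers are home to within 5 mm and the lid lies flat to within 0.04 rad (6 mm at its free edge) and is still (all of step 2 and velocity of joint lid between -0.05 and 0.05 rad/s); the robot touches nothing.
It fails at once if the lid is slammed (it closes faster than 4 rad/s) (velocity of joint lid below -4 rad/s).
It fails at once if a drawer is pulled farther out (beyond 85 mm) (value of joint any of left_drawer, right_drawer above 0.085 m).
It fails at once if a bystander is lifted, carried or pushed aside by more than 30 mm (distance of any of oil_bottle, screwdriver, chuck, collet, parallel, hammer, tin from where it was at the start of the episode above 0.03 m).
It also fails if it takes over 59 s, if anything falls off the work surface, if the arm or the gripper's body presses on something with over 40 N, if the wrist force passes 120 N, or if a joint passes its speed limit or range.

### The arm

A 6-joint arm with a two-finger parallel gripper is mounted at the origin on the work surface. World frame = base frame: x ahead of the robot, y to its left, z up, the work surface at z = 0. Lengths are in m, angles in rad, forces in N, time in s.
With the tool pointing down it reaches from about 0.275 to 0.975 m from the base axis. Payload 8.4 kg.
Tool frame: the origin (TCP) lies on the centre line of the jaws, within the pads' length; the fingertips stand 25 mm ahead of it and the grasp point (between the pads) lies 6 mm ahead of it; z points along the fingers, y is the direction in which the jaws open and shut (so a half turn about z gives the same grasp; the last joint's range is limited). The gripper opens to 92 mm and grips with 3 to 60 N. Pads are 20 mm wide; open, the fingers measure 128 mm over their backs; the gripper's body (75 mm by 189 mm) begins 69 mm behind the grasp point.
Start: joints at [-1.281, 0.353, 1.633, -0, 1.155, -0.002], TCP at [0.18, -0.599, 0.218] pointing down, gripper open.
Joint ranges: [-2.63, 2.63], [-0.92, 2.1], [0.06, 2.66], [-1.3, 4.44], [0, 2.69], [-3.02, 3.02]. Speed limits (rad/s): [2.22, 2.22, 2.79, 3.14, 3.14, 3.14].

### API

Orientations are given as [roll, pitch, yaw] about the fixed x, y, z axes, in that order (R = Rz(yaw) Ry(pitch) Rx(roll)).
In Python, from rig import manip gives the robot as it stands. The module is installed in compiled form; this text tells all that it offers. Calls block until the motion is done:
- manip.move_ptp(position, orientation): joint-space move of the TCP to a pose.
- manip.move_linear(position, frame=None, rate=0.15, stop_force=None): straight line of the TCP; frame=None keeps the orientation; rate is the mean speed in m/s. With stop_force (N) it stops when the force on the tool has changed by that much, and returns True; else False.
- manip.goto_joints(angles): joint-space move.
- manip.ungrasp() and manip.close(newtons=None): open the fingers fully, or close them until they stop; newtons is the grip in N (None keeps the last).
- manip.hold(seconds).
- manip.inverse_kinematics(position, orientation): joint angles nearest the present ones, or None.
- manip.get_obs(): the state.
- manip.get_image(name): name is "side" or "top"; returns the picture (420x560x3 uint8, red, green, blue); there is no depth.
- manip.camera_model(name): a dict with "intrinsics" (3x3 intrinsics, pixels), "R" (3x3) and "t" (3): a world point X has camera coordinates R X + t. Camera axes: x right, y down, z forward; pixel columns grow to the right and rows downward; lengths in m; the calibration is good to about 2 mm. A picture is of the moment at which its call begins. camera_model takes no time and is no camera call.
A pose or a line that the arm cannot do raises manip.MotionError and nothing moves.
- manip.hand_in(): hands the job in, once; it reports no verdict.
The state is a dict: "time_s": time; "joints": joint angles; "dq": joint speeds; "tau": joint torques, N m; "tool_pos": TCP position; "ee_rot": TCP orientation; "force": force on the tool from outside, world axes, zero at the start; "moment": the same for the moment, N m; "opening": finger opening in m.
Only numpy, scipy, OpenCV 4.12 (cv2) and the standard library are available. Lean on these libraries where they do the work, as an engineer would, in place of code of your own. Each camera call takes 0.05 s, during which the arm holds its last target. There are 200 camera calls.

## Working session

There is one attempt and no reset: what is moved stays moved. The work goes in short steps, each a Python script; the robot and the scene stay as the last script left them, time stands still between calls to the robot, and variables do not carry over. Pictures are saved under pics/ and viewed, about 8 in all and at most 12, crops included, and the job is handed in when it is done.

```bash
mkdir -p pics
python3 - <<'E'
from rig import manip
import cv2
for n in("side","top"):
    cv2.imwrite(f"pics/{n}0.png",manip.get_image(n)[:,:,::-1])
    m=manip.camera_model(n); print(n,m["intrinsics"].round(1).tolist(),m["R"].round(3).tolist(),m["t"].round(3).tolist(),(-m["R"].T@m["t"]).round(3))
o=manip.get_obs();print(o["time_s"],o["ee_rot"],o["opening"])
E
```

```text
side [[497.0, 0.0, 290.8], [0.0, 497.0, 212.9], [0.0, 0.0, 1.0]] [[-0.658, -0.753, -0.007], [-0.55, 0.487, -0.678], [0.514, -0.443, -0.735]] [0.355, 0.355, 1.155] [-0.164  0.605  1.092]
top [[481.3, 0.0, 283.6], [0.0, 481.3, 216.9], [0.0, 0.0, 1.0]] [[-0.028, -1.0, 0.004], [-0.998, 0.028, -0.048], [0.048, -0.005, -0.999]] [0.004, 0.505, 1.598] [ 0.428 -0.002  1.62 ]
0.1 [-3.14032625e+00  2.40928141e-05  2.91841777e-01] 0.0920254075231931
```

View pics/side0.png

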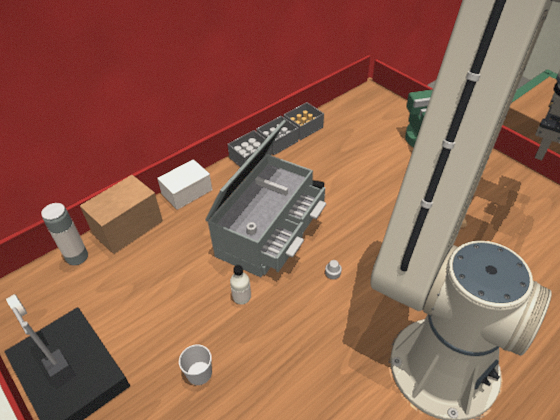

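View pics/top0.png

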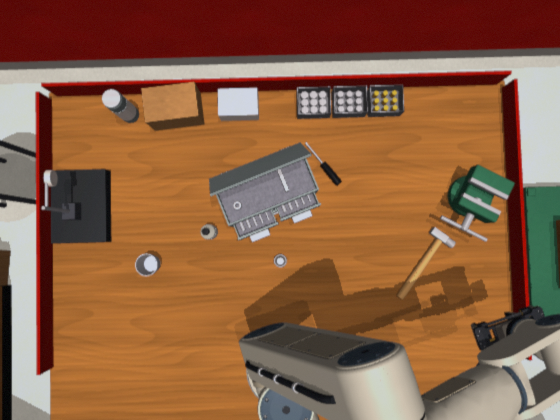

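The chest is around (268,195) in the top view, turned about 17°. The chuck is at (280,261), the bottle at (208,231). I'll zoom in to read the corners.

Run:
```python
import cv2
a=cv2.imread("pics/top0.png")[135:275,195:345];cv2.imwrite("pics/topz.png",cv2.resize(a,None,fx=4.2,fy=4.2,interpolation=cv2.INTER_CUBIC))
a=cv2.imread("pics/side0.png")[115:285,200:350];cv2.imwrite("pics/sidez.png",cv2.resize(a,None,fx=3.5,fy=3.5,interpolation=cv2.INTER_CUBIC))
```

```text
(no output)
```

View pics/topz.png

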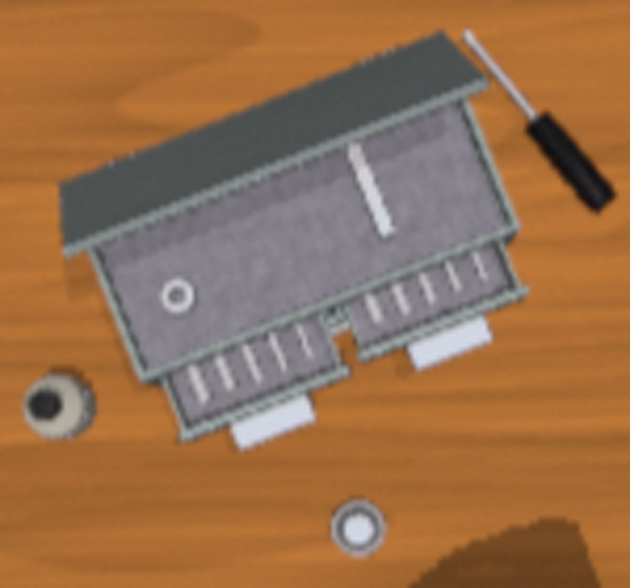

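View pics/sidez.png

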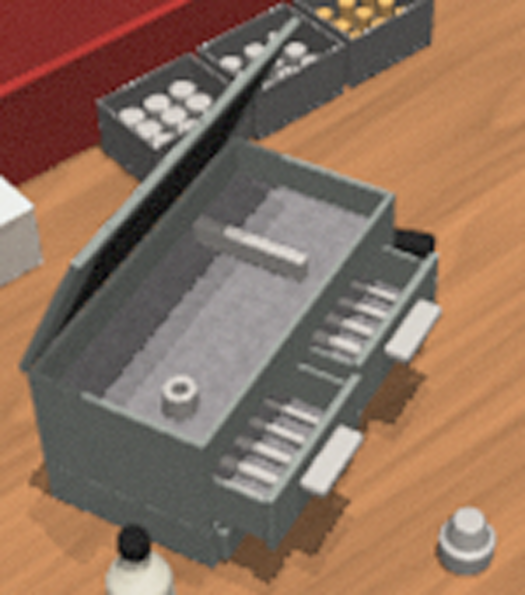

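Top zoom (×4.2, offset 195,135):
- Front rim corners: (146,380) and (518,232).
- Lid free edge: (70,252) to (487,85).
- Left pull front edge: (240,449) to (315,415).
- Right pull front edge: (415,368) to (491,337).
- Chuck: (358,528).

In the side zoom the lid's free edge runs (75,265) to (298,20).

```bash
cat > h.py <<'E'
import numpy as np
from rig import manip
def ray(n,uv):
    m=manip.camera_model(n);R=m["R"];c=-R.T@m["t"]
    d=R.T@np.linalg.solve(m["intrinsics"],[uv[0],uv[1],1.]);return c,d/np.linalg.norm(d)
def onz(n,uv,z):
    c,d=ray(n,uv);return c+d*(z-c[2])/d[2]
def tri(a,b):
    c1,d1=ray("top",a);c2,d2=ray("side",b)
    s=np.linalg.lstsq(np.c_[d1,-d2],c2-c1,rcond=None)[0]
    p,q=c1+s[0]*d1,c2+s[1]*d2;return (p+q)/2,np.linalg.norm(p-q)
tz=lambda u,v:(195+(u+.5)/4.2-.5,135+(v+.5)/4.2-.5)
sz=lambda u,v:(200+(u+.5)/3.5-.5,115+(v+.5)/3.5-.5)
E
python3 - <<'E'
from h import *
np.set_printoptions(precision=4,suppress=True)
T=lambda u,v,z:onz("top",tz(u,v),z); S=lambda u,v,z:onz("side",sz(u,v),z)
fl,fr=T(146,380,.147),T(518,232,.147)
print("rim",fl,fr,np.linalg.norm(fl-fr), "side",S(203,444,.147),S(392,194,.147))
d=fl-fr;yaw=np.arctan2(-d[0],d[1]);ex=np.array([np.cos(yaw),np.sin(yaw),0]);ey=np.array([-ex[1],ex[0],0])
O=(fl+fr)/2+.075*ex;O[2]=0
print("yaw",yaw,"O",O)
L=lambda p:np.array([(p-O)@ex,(p-O)@ey,p[2]])
for n,p in dict(lp=((240,449),(315,415)),rp=((415,368),(491,337))).items():
    print(n,[L(T(*q,.09)) for q in p])
for n,p in dict(ld=((183,438),(348,372)),rd=((360,357),(526,291))).items():
    print(n,[L(T(*q,.107)) for q in p])
for a,b in (((70,252),(75,265)),((487,85),(298,20))):
    P,e=tri(tz(*a),sz(*b));print("lid",P,L(P),e)
print("chuck",T(358,528,.044),L(T(358,528,.044)),"bottle",L(S(134,540,.125)),L(T(44,405,.125)))
print("parallel",L(T(355,150,.137)),L(T(388,232,.137)),"collet",L(T(178,296,.137)))
E
```

```text
rim [0.4779 0.1569 0.147 ] [ 0.5787 -0.1176  0.147 ] 0.29237986629853835 side [0.479  0.1602 0.147 ] [ 0.5816 -0.1154  0.147 ]
yaw 0.35188501331125965 O [0.5987 0.0455 0.    ]
lp [array([-0.146 ,  0.1044,  0.09  ]), array([-0.1431,  0.0423,  0.09  ])]
rp [array([-0.1381, -0.0412,  0.09  ]), array([-0.1376, -0.1035,  0.09  ])]
ld [array([-0.1229,  0.14  ,  0.107 ]), array([-0.1227,  0.0071,  0.107 ])]
rd [array([-0.1156, -0.0054,  0.107 ]), array([-0.1157, -0.1395,  0.107 ])]
lid [0.5605 0.1917 0.2838] [0.0145 0.1504 0.2838] 0.002880449675747782
lid [ 0.6633 -0.0891  0.286 ] [ 0.0142 -0.1486  0.286 ] 0.00011803818741351336
chuck [0.3618 0.0059 0.044 ] [-0.2361  0.0445  0.044 ] bottle [-0.0649  0.2294  0.125 ] [-0.0628  0.2249  0.125 ]
parallel [ 0.0266 -0.0582  0.137 ] [-0.0388 -0.0583  0.137 ] collet [-0.0255  0.1027  0.137 ]
```

```bash
cat >> h.py <<'E'
O=np.array([.5995,.0460,0]);yaw=.352
ex=np.array([np.cos(yaw),np.sin(yaw),0]);ey=np.array([-ex[1],ex[0],0])
ori=[np.pi,0,yaw]
W=lambda x,y,ztip:O+x*ex+y*ey+np.array([0,0,ztip+.025])   # chest-frame tip -> TCP
def st(s=""):
    o=manip.get_obs();p=o["tool_pos"]-O
    print(s,round(o["time_s"],2),"tip",np.round([p@ex,p@ey,p[2]-.025],4),"F",np.round(o["force"],1))
E
python3 - <<'E'
from h import *
o=manip.get_obs()
for a in (W(-.2,.0735,.3),W(-.115,-.0735,.072),W(.06,0,.42),W(-.06,0,.155)): print(manip.inverse_kinematics(a,ori))
manip.close(20)
manip.move_linear(o["tool_pos"]+[0,0,.12],rate=.2)
manip.move_ptp(W(-.2,.0735,.3),ori);st()
manip.move_linear(W(-.19,.0735,.072),rate=.2);st("down")
print(manip.move_linear(W(-.105,.0735,.072),rate=.05,stop_force=15));st("pushed")
import cv2
cv2.imwrite("pics/a.png",cv2.resize(manip.get_image("side")[115:285,200:350,::-1],None,fx=3.5,fy=3.5,interpolation=cv2.INTER_CUBIC))
E
```

```text
[ 1.14726185e-01 -1.34660031e-01  1.95004892e+00 -4.44089210e-16
  1.32620377e+00  1.33352251e+00]
[-1.23483521e-01  3.48346034e-01  1.95932360e+00 -4.44089210e-16
  8.33923018e-01  1.09531281e+00]
[ 9.90602810e-02  2.90800281e-01  1.23810939e+00 -4.44089210e-16
  1.61268299e+00  1.31785661e+00]
[ 4.38101906e-02  2.69507809e-01  1.84581902e+00 -4.44089210e-16
  1.02626582e+00  1.26260652e+00]
 4.61 tip [-0.1999  0.073   0.3   ] F [-0.1 -0.7 -0.3]
down 5.9 tip [-0.1895  0.0733  0.0726] F [ 0.5 -0.6  0.4]
False
pushed 7.75 tip [-0.1051  0.0735  0.072 ] F [-1.8  0.6 -2. ]
```

View pics/a.png

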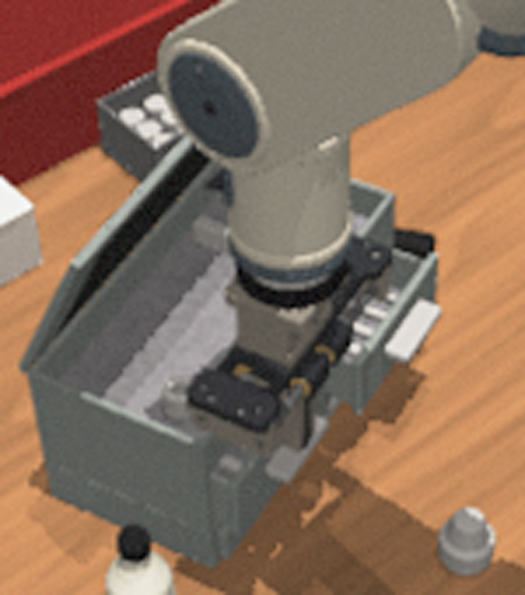

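The left drawer looks nearly home, with the fingers at its pull and no stop force yet. I'll keep pushing until it stops.

Run:
```python
from h import *
print(manip.move_linear(W(-.085,.0735,.072),rate=.03,stop_force=15));st("L")
manip.move_linear(W(-.19,.0735,.072),rate=.2)
manip.move_linear(W(-.19,-.0735,.072),rate=.2);st()
print(manip.move_linear(W(-.085,-.0735,.072),rate=.05,stop_force=15));st("R")
manip.move_linear(W(-.2,-.0735,.072),rate=.2)
manip.move_linear(W(-.2,-.0735,.42),rate=.3)
import cv2
a=manip.get_image("side")[115:285,200:350,::-1]
b=manip.get_image("top")[135:275,195:345,::-1]
cv2.imwrite("pics/b.png",np.hstack([cv2.resize(a,(400,453),interpolation=2),cv2.resize(b,(400,453),interpolation=2)]))
st()
```

```text
True
L 8.31 tip [-0.0922  0.0737  0.0715] F [ 0.9  0.5 -0.5]
 9.82 tip [-0.1901 -0.0728  0.0717] F [-0.1  0.3  0.5]
True
R 11.63 tip [-0.0916 -0.0731  0.0714] F [ 0.1 -0.6 -0.5]
 13.73 tip [-0.2004 -0.0732  0.4185] F [ 0.  -0.2  0.4]
```

View pics/b.png

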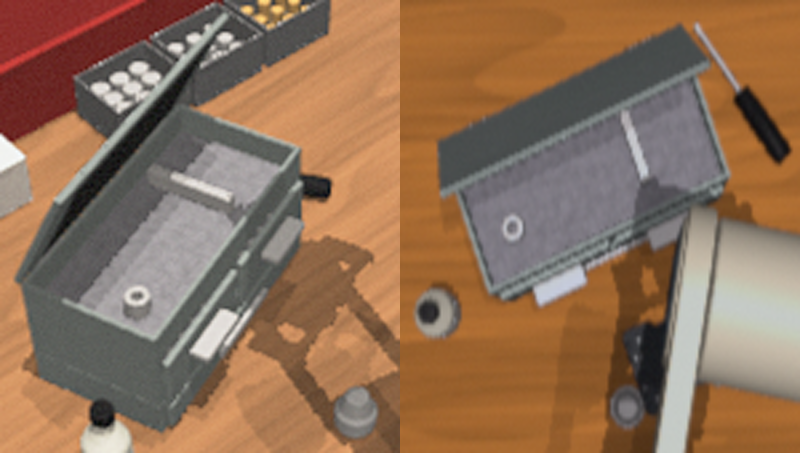

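Both drawers stopped at the same depth and look shut in both views. Before moving the lid I'll check the chest frame against the left pull, whose front corners are at about (540,305) and (586,284) in the composite.

Run:
```python
from h import *
np.set_printoptions(precision=4,suppress=True)
L=lambda p:np.array([(p-O)@ex,(p-O)@ey,p[2]])
c=lambda u,v:(195+(u+.5-400)/2.6667-.5,135+(v+.5)/3.236-.5)
for q in ((540,305),(586,284)): print("pull",L(onz("top",c(*q),.09)))
for q in ((493,294),(728,181)): print("rim front",L(onz("top",c(*q),.147)))
```

```text
pull [-0.1042  0.103   0.09  ]
pull [-0.1053  0.0445  0.09  ]
rim front [-0.0772  0.146   0.147 ]
rim front [-0.0777 -0.1448  0.147 ]
```

Run:
```python
from h import *
print(manip.get_obs()["opening"]); manip.close(20); print(manip.get_obs()["opening"],manip.get_obs()["time_s"])
```

```text
0.0003799117385080484
0.0002278054515551667 13.95
```

The chest frame checks out, since the pull is at -0.105. But the tool stopped with its centre at -0.092, so the fingers' real shape or tip height differs from what I assumed. I'll look at the tool with the expected tip marked.

Run:
```python
from h import *
import cv2
manip.move_ptp(W(-.2,.05,.30),ori);st()
P=manip.get_obs()["tool_pos"]
def pr(n,X):
    m=manip.camera_model(n);q=m["intrinsics"]@(m["R"]@X+m["t"]);return q[:2]/q[2]
n="side"
im=manip.get_image(n)[:,:,::-1].copy()
c=pr(n,P).astype(int);x0,y0=np.maximum(c-60,0)
a=cv2.resize(im[y0:y0+120,x0:x0+120],None,fx=5,fy=5,interpolation=2)
for X,col in((P,(0,255,0)),(P-[0,0,.025],(0,0,255)),(P-[0,0,.025]+.01*ex,(255,0,0))):
    q=(pr(n,X)-[x0,y0]+.5)*5; cv2.circle(a,tuple(int(v) for v in q),3,col,-1)
cv2.imwrite("pics/c.png",a)
```

```text
14.68 tip [-0.1991  0.0494  0.3011] F [ 0.4 -0.1  0.4]
```

View pics/c.png

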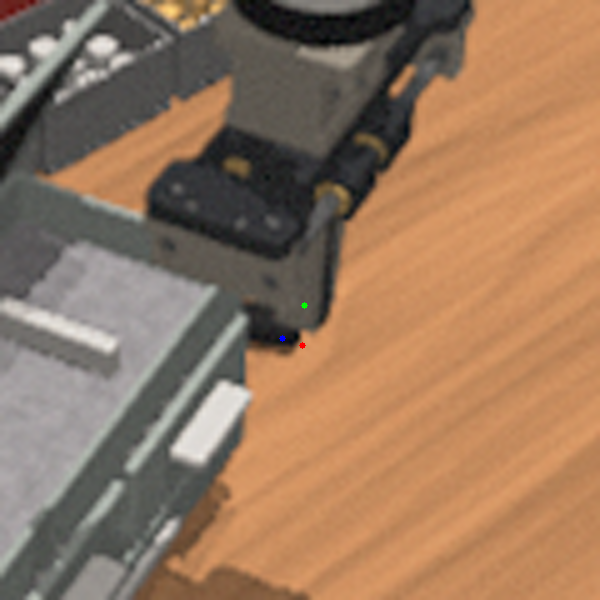

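The tips may sit higher than the nominal 25 mm, so I'll gauge their height by touching the lid's outer face gently before sweeping it down.

Run:
```python
from h import *
manip.move_linear(W(-.2,.05,.42),rate=.25)
manip.move_linear(W(.055,0,.42),rate=.25);st()
manip.move_linear(W(.055,0,.32),rate=.25)
manip.hold(.2)
print(manip.move_linear(W(.055,0,.215),rate=.04,stop_force=4));st("touch")
import cv2
a=manip.get_image("side")[65:285,180:380,::-1]
cv2.imwrite("pics/d.png",cv2.resize(a,None,fx=2.7,fy=2.7,interpolation=2))
```

```text
16.55 tip [5.430e-02 1.000e-04 4.197e-01] F [-0.3  1.2  0.3]
False
touch 20.07 tip [ 0.0551 -0.      0.2151] F [1.  0.3 0.9]
```

View pics/d.png

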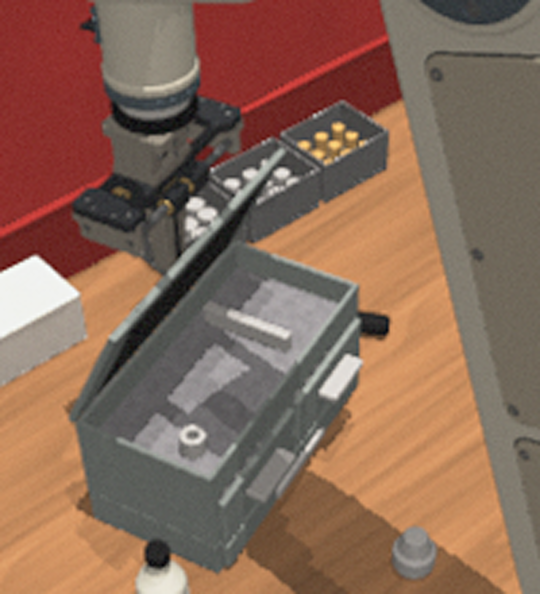

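No contact at nominal tip z 0.215 (expected 0.235), so the tips are indeed higher. I'll rise and feel forward near the lid edge, where the gripper body stays well clear.

Run:
```python
from h import *
manip.move_linear(W(.06,0,.258),rate=.1)
manip.hold(.2)
print(manip.move_linear(W(.022,0,.258),rate=.03,stop_force=2.5));st("touch")
```

```text
True
touch 21.85 tip [0.0298 0.     0.258 ] F [1.8 0.1 0.7]
```

Contact at TCP x 0.030 puts the tips at about the TCP (h≈25 mm). With that offset the lid angle comes out at 1.13 rad, which matches the images. I'll now sweep it down along the arc.

```bash
cat >> h.py <<'E'
def arc(th,r,h=.025,w=.010):
    return W(.075-r*np.cos(th)+.008*np.sin(th)+w,0,.147+r*np.sin(th)+.008*np.cos(th)-h)
E
python3 - <<'E'
from h import *
for th in np.arange(1.10,.45,-.1):
    r=.138+.0086*th/1.13
    s=manip.move_linear(arc(th,r),rate=.06,stop_force=18);st(f"{th:.2f} {s}")
    if s: break
import cv2
a=manip.get_image("side")[65:285,180:380,::-1]
cv2.imwrite("pics/e.png",cv2.resize(a,None,fx=2.7,fy=2.7,interpolation=2))
E
```

```text
1.10 False 22.1 tip [ 0.0255 -0.      0.256 ] F [0.9 0.1 0.7]
1.00 False 22.49 tip [1.220e-02 1.000e-04 2.483e-01] F [ 0.5  0.2 -0. ]
0.90 False 22.88 tip [0.0006 0.     0.2401] F [ 0.1 -0.7  0.8]
0.80 False 23.27 tip [-1.020e-02  1.000e-04  2.306e-01] F [-0.2 -0.3  0.1]
0.70 False 23.67 tip [-2.01e-02  1.00e-04  2.20e-01] F [-0.6 -0.6 -0.3]
0.60 False 24.06 tip [-2.870e-02  1.000e-04  2.086e-01] F [-0.5 -0.4  0.6]
0.50 False 24.44 tip [-3.620e-02  1.000e-04  1.965e-01] F [-0.4  0.1  0.6]
```

View pics/e.png

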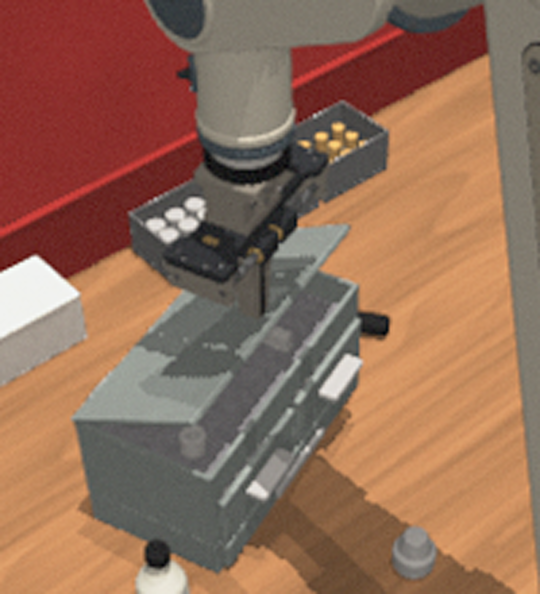

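The lid is about halfway down with the finger near the middle of its edge. I'll get the real angle from the lid's left corner at about (200,430) in the crop.

Run:
```python
from h import *
for q,y in (((200,430),.152),((350,227),-.152)):
    c,d=ray("side",(180+(q[0]+.5)/2.7-.5,65+(q[1]+.5)/2.7-.5))
    s=(y-(c-O)@ey)/(d@ey);p=c+s*d-O
    print("edge x,z",p@ex,p[2],"th",np.arctan2(p[2]-.147,.075-p@ex), "r",np.hypot(p[2]-.147,.075-p@ex))
```

```text
edge x,z -0.06925866036883911 0.2130207564289014 th 0.42920190061104607 r 0.15864835760529133
edge x,z -0.060140436699201216 0.21469226756918525 th 0.46436985099917066 r 0.15114622297599428
```

That gives θ≈0.45–0.5 with the corner about 19 mm inside the edge, so I'll continue down.

Run:
```python
from h import *
for th in (.4,.3,.2,.1,.04):
    s=manip.move_linear(arc(th,.138+.0086*th/1.13),rate=.05,stop_force=18);st(f"{th:.2f} {s}")
    if s: break
p=manip.get_obs()["tool_pos"]
s=manip.move_linear(p-[0,0,.03],rate=.02,stop_force=18);st(f"press {s}")
manip.hold(.3);p=manip.get_obs()["tool_pos"]
st("held")
manip.move_linear(p+[0,0,.2],rate=.15)
manip.move_ptp(W(-.25,-.2,.3),ori);st()
import cv2
a=manip.get_image("side")[115:285,200:350,::-1]
b=manip.get_image("top")[135:275,195:345,::-1]
cv2.imwrite("pics/f.png",np.hstack([cv2.resize(a,(400,453),interpolation=2),cv2.resize(b,(400,453),interpolation=2)]))
```

```text
0.40 False 24.93 tip [-4.220e-02  1.000e-04  1.839e-01] F [-0.7  0.8  0.3]
0.30 False 25.36 tip [-4.710e-02  1.000e-04  1.706e-01] F [0.3 0.  0.2]
0.20 False 25.79 tip [-5.060e-02  1.000e-04  1.571e-01] F [ 0.3 -0.1  0. ]
0.10 False 26.22 tip [-5.270e-02  1.000e-04  1.433e-01] F [ 0.5  0.6 -0.4]
0.04 False 26.53 tip [-5.320e-02  1.000e-04  1.351e-01] F [ 0.7 -1.   0.3]
press True 26.97 tip [-0.0528 -0.      0.1342] F [-1.7  0.   6.4]
held 27.27 tip [-0.0528 -0.      0.1342] F [-1.  -0.   5.6]
 29.85 tip [-0.2493 -0.1997  0.3001] F [0.3 0.2 0.9]
```

View pics/f.png

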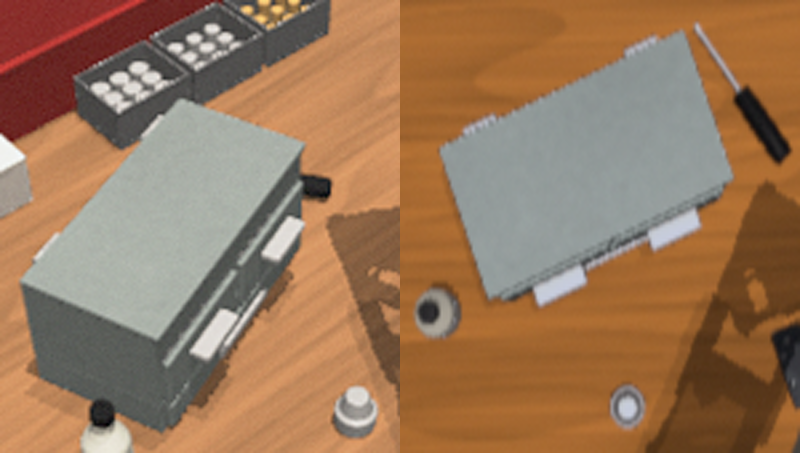

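The lid is flat, both pulls sit equally far out, and the chuck, bottle and screwdriver haven't moved. I'll do one numeric check of both pulls and hand in.

Run:
```python
from h import *
L=lambda p:np.round([(p-O)@ex,(p-O)@ey,p[2]],4)
c=lambda u,v:(195+(u+.5-400)/2.6667-.5,135+(v+.5)/3.236-.5)
for q in ((540,305),(586,284),(655,250),(701,231)): print("pull",L(onz("top",c(*q),.09)))
for q in ((493,298),(732,178)): print("lid edge",L(onz("top",c(*q),.155)))
for q,y in (((165,340),.152),((303,147),-.152)):
    cc,d=ray("side",(200+(q[0]+.5)/2.6667-.5,115+(q[1]+.5)/2.665-.5))
    s=(y-(cc-O)@ey)/(d@ey);print("lid corner side",L(cc+s*d))
manip.hand_in()
```

```text
pull [-0.1042  0.103   0.09  ]
pull [-0.1053  0.0445  0.09  ]
pull [-0.1047 -0.0444  0.09  ]
pull [-0.1077 -0.1024  0.09  ]
lid edge [-0.0813  0.1466  0.155 ]
lid edge [-0.0773 -0.1492  0.155 ]
lid corner side [-0.0873  0.152   0.1554]
lid corner side [-0.0744 -0.152   0.1434]
the job is handed in; nothing more can be done
```

I closed the chest and handed the job in at about 30 s of the 59 s allowed; no verdict came back. I pushed both drawers home with the closed fingertips, then eased the lid down along its arc at about 0.5 rad/s and pressed it against the rim.

**Drawers:** both pushes met their 15 N stop at nearly the same depth (-0.092 m). In the last picture the pull fronts are 104–108 mm ahead of the chest's origin; home is 105 mm.

**Lid:** it met the 18 N stop force and looks flat in both views. The side-view corner heights came out at 155 mm on the left and 143 mm on the right. They disagree, and I put that down to my reading of the corner pixels. The final press also stopped about 4 mm higher than I expected.

**Other objects:** the chuck, bottle and screwdriver looked unmoved, and the arm was clear of everything at hand-in. I did not check the hammer or tin again. The shut lid now hides the tray items, which looked in place while the lid was still open.

**Fingertip length:** the closed fingertips behaved as if about 21–25 mm shorter than the 25 mm quoted. As a result they probably pushed the drawers on the flat fronts just above the pulls. A test touch on the lid also missed at first, so I found the real tip height by feeling for the lid before sweeping it down.

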